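Press the canister lid home with the crank press

TASK

Push the press's carriage all the way in so that the food canister on it stands under the foot, then take the crank by its grip and wind it clockwise until you feel the lid bottom firmly on the rim, then stop, for pressed much harder the canister cracks. Then wind the crank back until the foot is clear of the lid by a finger's width or more (about 15 mm), and let go. The lid is to be pressed by the press alone, not by hand, and the other things on the stand are to stay where they are.

Things in the scene. Friction and masses are not known exactly. Their poses are not given: they have to be found in the camera images.
- press: White crank press, fixed to the table. Origin: on the table, straight below the vertical crank axis. Axes: z up; a 40 x 70 mm column stands at +x (80 to 120 mm from the axis), with a head 56 mm wide reaching from it over the axis (its top 219 mm above the table); the carriage runs along y under the head. Base plate 14 mm thick, x -60 to 130, y -95 to 245 mm.
- press_axis (a point): Point on the vertical crank axis at the level of the crank arm's top face, 238 mm above the table.
- grip_mid (a point): Middle of the crank's upright wooden grip, a cylinder 26 mm in diameter standing 241 to 295 mm above the table (this point at 268 mm), 55 mm from the crank axis. It spins freely, so a hand holding it need not turn. Below it is the 18 mm wide crank arm (top face 238 mm high); on the axis a hub, radius 15 mm, 240 mm high. Nothing else near is above 219 mm.
- crank (a joint): Crank angle, rad, over several turns, range -0.2 to 15.7; grows clockwise seen from above, which lowers the foot 24 mm a turn. At 0 the arm points to the press's -x. Stays where left. Turning free it needs about 2 N at the grip.
- foot: The foot; origin: centre of the underside of the press's round steel foot (52 mm across), on the crank axis; 154 mm above the table at crank 0, moving with the crank. Force at the grip along its circle: lid sliding in, 6 N more than turning free; lid home, it climbs 1 N per 1 to 1.5 mm of grip travel. Stop 3 to 4 N above sliding; at 8 N above it (210 N under the foot) the canister cracks.
- carriage (a joint): How far the carriage is out, m: 0 = all the way in (at its stop, canister under the foot), up to 0.12 out towards the press's +y. It drags with about 5 N and stays where it is left.
- push_plate (a point): Middle of the outer face of the carriage's upright push plate, 15 mm below its top edge, 85 mm above the table. The plate is aluminium, 50 mm wide (along the press's x), 8 mm thick, its foot 25 mm and its top edge 100 mm above the table; its outer face looks to the press's +y and stands 109 mm from the canister's axis. Push it towards the press's -y.
- tub: The green food canister clipped on the carriage, 84 mm across. Origin: centre of its rim, 104.5 mm above the table give or take 6 mm (canisters differ in height). Its axis meets the crank axis when the carriage is in.
- lid: The canister's lid, a flat green disc 90 mm across and 8 mm thick. Origin: centre of its underside, which lies flush on the canister's rim when the lid is fully home and starts 5 to 10 mm above it. It grips all round: it takes about 90 N to slide it down, which only the press should do, and it stays where it is left.
- dish: White ceramic feeder dish, 110 mm across, 35 mm high. A bystander; origin at its underside's centre.
- guard: Glass heater guard, an upright open tube 52 mm across, 150 mm high. A bystander; origin at its underside's centre.
- canister: Closed green canister, 106 mm across, 153 mm high, taller than the one on the carriage. A bystander; origin at its underside's centre.
- conditioner: White bottle, 52 mm across, 140 mm high. A bystander; origin at its underside's centre.
- scoop: White feeding spoon, 160 mm long, lying flat. A bystander; origin at its underside's centre.
- brush: Grey cleaning brush, 180 mm long, lying flat. A bystander; origin at its underside's centre.
- jar: Glass jar, 64 mm across, 75 mm high. A bystander; origin at its underside's centre.
- thermometer: Small white room thermometer, 30 x 60 x 50 mm high. A bystander; origin at its underside's centre.

How it is judged:
On the way, in this order (a step that is already met when the one before it is completed fails the run):
1. the carriage is all the way in (value of joint carriage below 0.006 m and z of lid in the frame of tub above 0.003 m), for 0.2 s.
2. the lid is pressed firmly home: flush on the rim, with the foot bearing on it (lid bottomed, over 110 N), the carriage in (value of joint carriage below 0.006 m and z of lid in the frame of tub below 0.0012 m and contact force between foot and lid above 110 N), for 0.2 s.
At the end, for the whole second after the job is handed in: the carriage is in to within 6 mm of its stop, the lid is home to within 1.2 mm, the foot is at least 10 mm above the top of the lid, and the crank is at rest (value of joint carriage below 0.006 m and z of lid in the frame of tub below 0.0012 m and z of foot in the frame of lid above 0.018 m and velocity of joint crank between -0.05 and 0.05 rad/s); the robot touches nothing.
It fails at once if the press bears on the lid with more than 210 N (the canister cracks) (contact force between foot and lid above 210 N).
It fails at once if the robot presses on the lid itself (more than 5 N) (contact force between any of the fingers, the arm and lid above 5 N).
It fails at once if one of the other things is moved by more than 30 mm (distance of any of dish, guard, canister, conditioner, scoop, brush, jar, thermometer from where it was at the start of the episode above 0.03 m).
It also fails if it takes over 72 s, if anything falls off the work surface, if the arm or the gripper's body presses on something with over 40 N, if the wrist force passes 120 N, or if a joint passes its speed limit or range.

ROBOT

A 6-joint arm with a two-finger parallel gripper is mounted at the origin on the work surface. World frame = base frame: x ahead of the robot, y to its left, z up, the work surface at z = 0. Lengths are in m, angles in rad, forces in N, time in s.
With the tool pointing down it reaches from about 0.35 to 0.775 m from the base axis. Payload 5.5 kg.
Tool frame: the origin (TCP) lies where the fingers leave the gripper's body, on its centre line; the fingertips stand env.tip_reach ahead of it and the grasp point (between the pads) lies 54 mm ahead of it (env.tip_reach is the distance from the TCP to the fingertips, in m); z points along the fingers, y is the line along which they close (so a half turn about z gives the same grasp; the last joint's range is limited). The gripper opens to 85 mm and grips with 20 to 120 N. Pads are 22 mm wide; open, the fingers measure 114 mm over their backs; the gripper's body (76 mm by 85 mm) begins 54 mm behind the grasp point. The pads swing forward as they close: fully open they stand 13 mm farther back than shut.
Start: joints at [1.179, 0.313, 0.046, 1.304, 0, 1.431], TCP at [0.143, 0.557, 0.304] pointing down, gripper open.
Joint ranges: [-2.76, 2.76], [-0.86, 1.69], [-1.03, 1.26], [-2.2, 2.34], [-1.47, 1.5], [-3.14, 3.14]. Speed limits (rad/s): [2.57, 2.57, 3.14, 3.14, 3.14, 3.14].

INTERFACE

Orientations are given as a unit quaternion [w, x, y, z].
In Python, from workcell import status, optics, hand_in, env gives the robot as it stands.
- The arm moves only by the shell command python3 -m handwheel 'ROWS' [FORCE]. ROWS is a JSON object whose one key "deltas" holds a list of rows, each a list of 5 numbers: the opening, from -1 (shut) to 1 (fully open), then the shift along the tool's x, y, z in units of 40 mm (1.0 is 40 mm), then the turn about the tool's z in units of 10 degrees (1.0 is 10 degrees). In form: {"deltas": [[jaw, x, y, z, roll], ...]}. A call has 1 to 20 rows; each row shifts and turns the commanded pose from where the row before left it, along the tool's axes as they then stand; what a row does not reach is not made up. A row lasts 1/8 s, in which the tool goes at most 62.5 mm and 10.7 degrees, less where a joint would pass 70% of its speed; a pose out of reach is approached as far as the arm can. A call is refused whole if a number of a shift passes 1 or a number of a turn 1, either way. A call with a gripper value outside its range is refused whole. The fingers move at their own pace and stop on an object; FORCE is the grip in N (left out, the last holds). Time passes only in rows, so rows that do not move let the fingers close. It gives the time, the measured TCP pose, the force, the opening and the grip force at its end, in the units of the state.
- status.get_state(): the state, without advancing time (a new reading comes with each control period).
- optics.read_camera(name): name is "scene" or "side" or "wrist"; returns a dict with "frame" (384x512x3 uint8, red, green, blue), "depth" (384x512 float32, m along the optical axis (not along the pixel's ray), 0 where there is no reading), "vfov" (degrees; the focal length in pixels is half the picture's height over the tangent of half this angle, whatever the lens; pixels are square), "cx", "cy" (the principal point, pixels), "origin" and "attitude" of the camera in the world. Camera axes: x right, y down, z forward; pixel columns grow to the right and rows downward; lengths in m; the calibration is good to about 2 mm. A picture is of the moment at which its call begins.
- hand_in(): hands the job in; it is judged then, once.
The state is a dict: "clock": time; "joint_pos": joint angles; "qvel": joint speeds; "tau": joint torques, N m; "tcp_pos": TCP position; "orientation": TCP orientation; "wrist_force": force on the tool from outside, world axes, zero at the start; "ft_torque": the same for the moment, N m; "finger_gap": finger opening in m; "grip_force": force on a finger pad.
Only numpy, scipy, OpenCV 4.12 (cv2) and the standard library are available. Lean on these libraries where they do the work, as an engineer would, in place of code of your own. Each camera call takes 0.05 s, during which the arm holds its last target. There are 200 camera calls.

## Working session

There is one attempt and no reset: what is moved stays moved. The work goes in short steps, Python scripts to look and compute and a shell command to move; the robot and the scene stay as the last step left them, time stands still between calls to the robot, and variables do not carry over. Pictures are saved under pics/ and viewed, at most 10 in all, crops included, and the job is handed in when it is done.

```bash
mkdir -p pics; ls; cat > h.py <<'E'
import numpy as np, cv2
from scipy.spatial.transform import Rotation as R
from workcell import status, optics, env
def rot(q):
    q=np.array(q); 
    return R.from_quat([q[1],q[2],q[3],q[0]]).as_matrix()
def cam(n,save=None):
    c=optics.read_camera(n)
    if save: cv2.imwrite('pics/'+save,c['frame'][:,:,::-1])
    f=c['frame'].shape[0]/2/np.tan(np.radians(c['vfov'])/2)
    a=np.array(c['attitude']); A=rot(a) if a.size==4 else a
    c.update(f=f,A=A,o=np.array(c['origin'])); return c
def ray(c,u,v): return c['A']@np.array([(u-c['cx'])/c['f'],(v-c['cy'])/c['f'],1])
def plane(c,u,v,z):
    d=ray(c,u,v); return c['o']+d*(z-c['o'][2])/d[2]
def cloud(c):
    D=c['depth']; v,u=np.indices(D.shape)
    p=np.stack([(u-c['cx'])/c['f']*D,(v-c['cy'])/c['f']*D,D],-1)@c['A'].T+c['o']
    p[D==0]=np.nan; return p
E
python3 - <<'E'
from h import *
print(status.get_state(), env.tip_reach)
for n in ['scene','side','wrist']:
    c=cam(n,n+'0.png'); print(n,c['vfov'],c['cx'],c['cy'],c['o'],c['A'].round(3).tolist(),(c['depth']>0).mean(), {k for k in c})
    np.savez('pics/'+n+'0.npz',frame=c['frame'],depth=c['depth'],f=c['f'],A=c['A'],o=c['o'],cx=c['cx'],cy=c['cy'])
a=[cv2.imread('pics/%s0.png'%n) for n in ['scene','side']]
E
```

```text
pics
{'clock': 0.0, 'joint_pos': array([ 1.17944004e+00,  3.14012732e-01,  4.49772871e-02,  1.30362188e+00,
       -2.08683849e-05,  1.43121601e+00]), 'qvel': array([-0.0011731 , -0.00253378,  0.00114102, -0.00101195, -0.00117529,
       -0.00026848]), 'tau': array([-1.10422036e-03, -4.80626464e+01,  2.98533797e+01,  1.92818017e-02,
       -2.21590808e-04, -2.07611157e-05]), 'tcp_pos': array([0.14309993, 0.55650787, 0.30300106]), 'orientation': array([-2.34058691e-04,  1.25555677e-01,  9.92086138e-01, -9.00642871e-04]), 'wrist_force': array([ 0.44473498,  1.02007145, -0.44284895]), 'ft_torque': array([ 0.03059065, -0.00195527,  0.02780564]), 'grip_force': 0.0, 'finger_gap': 0.08557000441904175} 0.0726
scene 47.67286971941961 252.36423206745587 195.16397577148373 [1.12025122 0.23888999 1.21632704] [[-0.409, 0.782, -0.47], [0.913, 0.343, -0.222], [-0.012, -0.52, -0.854]] 0.9961649576822916 {'depth', 'f', 'A', 'origin', 'cx', 'cy', 'vfov', 'frame', 'attitude', 'o'}
side 54.856396417124415 251.28812753143907 196.5963509211688 [ 0.12518472 -0.80131266  0.74640115] [[0.879, -0.268, 0.393], [-0.476, -0.476, 0.74], [-0.011, -0.838, -0.546]] 0.9959259033203125 {'depth', 'f', 'A', 'origin', 'cx', 'cy', 'vfov', 'frame', 'attitude', 'o'}
wrist 62.84412367980704 253.08664075246415 191.18029659173675 [0.07647097 0.5728292  0.37205302] [[0.248, 0.933, 0.26], [0.969, -0.239, -0.069], [-0.002, 0.269, -0.963]] 0.99639892578125 {'depth', 'f', 'A', 'origin', 'cx', 'cy', 'vfov', 'frame', 'attitude', 'o'}
```

View pics/scene0.png

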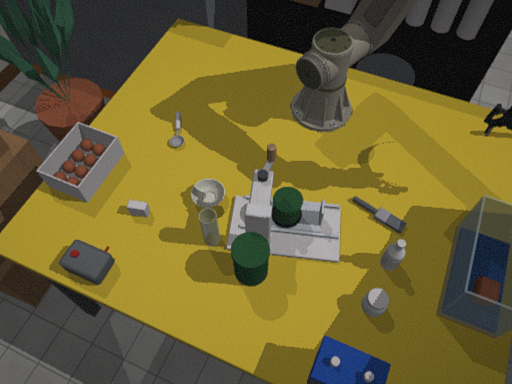

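View pics/side0.png

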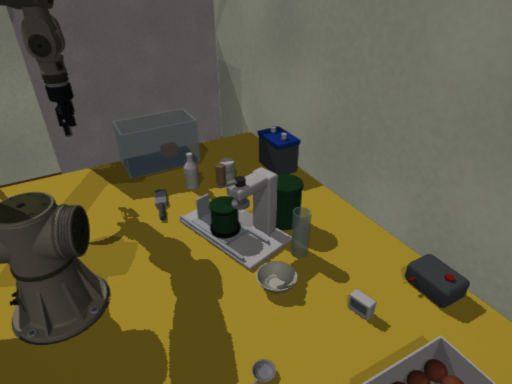

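Scene view: grip (brown) at (271,152), hub at (262,175), press head (260,205), canister and lid at (287,205), push plate near (321,212). Side view: grip at (221,176), hub (239,183), plate (204,208). Next I measure these points with depth and rays.

```bash
cat > m.py <<'E'
from h import *
class L(dict): pass
def load(n): return dict(np.load('pics/'+n+'0.npz'))
S=load('scene'); T=load('side'); P=cloud(S); Q=cloud(T)
for nm,P,F in [('scene',P,S),('side',Q,T)]:
    roi=(abs(P[...,0]-.5)<.3)&(abs(P[...,1])<.35)
    hsv=cv2.cvtColor(F['frame'],cv2.COLOR_RGB2HSV).astype(int)
    z=P[...,2]
    # base plate: z 14mm, unsaturated
    def pr(t,m,mm=True):
        p=P[m]; v,u=np.where(m)
        if len(p)<4: print(nm,t,len(p));return
        print(nm,t,len(p),'px',u.mean().round(),v.mean().round(),'med',np.median(p,0).round(4),'lo',p.min(0).round(3),'hi',p.max(0).round(3))
        return p
    b=pr('base',roi&(abs(z-.014)<.006)&(hsv[...,1]<80)&(hsv[...,2]>90))
    if b is not None: 
        r=cv2.minAreaRect(b[:,:2].astype(np.float32)*1000); print(r, cv2.boxPoints(r).round(0).tolist())
    h=pr('head',roi&(abs(z-.219)<.006)&(hsv[...,1]<80))
    if h is not None:
        r=cv2.minAreaRect(h[:,:2].astype(np.float32)*1000); print(r, cv2.boxPoints(r).round(0).tolist())
    pr('grip',roi&(z>.24)&(z<.31))
    pr('griptop',roi&(z>.285)&(z<.305))
    pr('green',roi&(hsv[...,0]>50)&(hsv[...,0]<90)&(hsv[...,1]>100)&(z>.1)&(z<.135))
E
python3 m.py
python3 - <<'E'
import cv2
a=cv2.imread('pics/scene0.png')[130:280,190:360]; b=cv2.imread('pics/side0.png')[140:270,170:330]
a=cv2.resize(a,(680,600))[:,:400] if 0 else cv2.resize(a,(425,375),interpolation=2); b=cv2.resize(b,(375,305),interpolation=2)
import numpy as np
b=cv2.copyMakeBorder(b,0,70,0,0,0); cv2.imwrite('pics/crop.png',np.hstack([a,b]))
E
```

```text
scene base 3073 px 288.0 231.0 med [0.5422 0.1233 0.0137] lo [ 0.332 -0.35   0.008] hi [0.664 0.349 0.02 ]
((521.4944458007812, 5.34442138671875), (227.72885131835938, 759.8099365234375), 16.816370010375977) [[303.0, 336.0], [522.0, -391.0], [740.0, -325.0], [521.0, 402.0]]
scene head 921 px 260.0 197.0 med [5.712e-01 1.000e-04 2.183e-01] lo [ 0.476 -0.048  0.213] hi [0.633 0.048 0.225]
((555.0679931640625, -4.2636260986328125), (149.9993133544922, 69.18382263183594), 17.357969284057617) [[473.0, 6.0], [494.0, -60.0], [637.0, -15.0], [616.0, 51.0]]
scene grip 192 px 270.0 156.0 med [ 0.4641 -0.0144  0.2737] lo [ 0.444 -0.03   0.24 ] hi [ 0.524 -0.003  0.299]
scene griptop 73 px 271.0 148.0 med [ 0.4572 -0.0151  0.294 ] lo [ 0.444 -0.028  0.285] hi [ 0.468 -0.003  0.299]
scene green 660 px 283.0 209.0 med [0.4965 0.0549 0.1201] lo [ 0.446 -0.006  0.1  ] hi [0.742 0.096 0.134]
side base 1328 px 252.0 245.0 med [ 0.5384 -0.071   0.0141] lo [ 0.334 -0.242  0.008] hi [0.655 0.341 0.02 ]
((509.9751892089844, 67.75993347167969), (210.74588012695312, 608.6715087890625), 14.994556427001953) [[329.0, 334.0], [487.0, -253.0], [691.0, -199.0], [533.0, 389.0]]
side head 530 px 253.0 180.0 med [ 0.5563 -0.0173  0.2189] lo [ 0.472 -0.054  0.213] hi [0.628 0.043 0.225]
((548.6530151367188, -6.3826141357421875), (150.18653869628906, 68.76136016845703), 14.179393768310547) [[467.0, 9.0], [484.0, -58.0], [630.0, -21.0], [613.0, 45.0]]
side grip 238 px 223.0 174.0 med [ 0.4495 -0.0261  0.2689] lo [ 0.438 -0.035  0.24 ] hi [ 0.516 -0.005  0.297]
side griptop 66 px 220.0 166.0 med [ 0.4483 -0.0237  0.2936] lo [ 0.439 -0.032  0.285] hi [ 0.464 -0.008  0.297]
side green 613 px 243.0 205.0 med [0.489  0.0225 0.1206] lo [ 0.44  -0.029  0.1  ] hi [0.709 0.094 0.135]
```

View pics/crop.png

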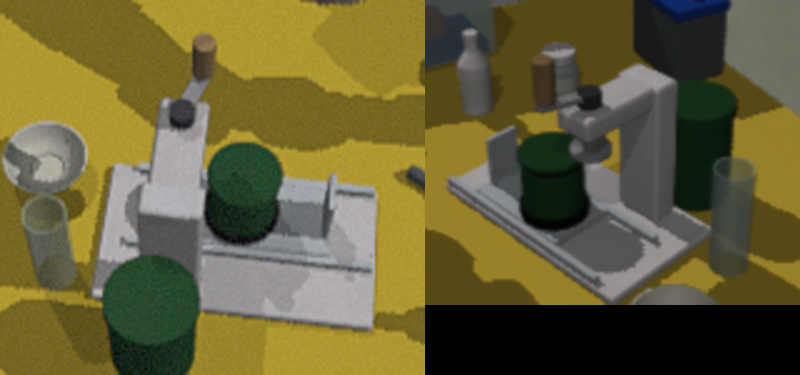

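The crop shows the crank arm pointing from the dark hub (scene ≈(262,174)) to the grip (≈(271,148)), with the carriage out and the push plate at the right (scene ≈(322,211)). Next I refine yaw, axis, grip and plate.

```bash
cat > m2.py <<'E'
from m import load
from h import *
S=load('scene'); T=load('side'); res={}
def tri(a,b):
    (c1,p1),(c2,p2)=a,b; d1=ray(c1,*p1);d2=ray(c2,*p2)
    d1/=np.linalg.norm(d1);d2/=np.linalg.norm(d2)
    t=np.linalg.lstsq(np.c_[d1,-d2],c2['o']-c1['o'],rcond=None)[0]
    x,y=c1['o']+t[0]*d1,c2['o']+t[1]*d2; return ((x+y)/2).round(4),np.linalg.norm(x-y).round(4)
def cen(m):
    n,l,s,c=cv2.connectedComponentsWithStats(m.astype(np.uint8)); i=1+s[1:,4].argmax(); return c[i],l==i
G={};H={}
for nm,F in (('scene',S),('side',T)):
    P=cloud(F); z=P[...,2]; hsv=cv2.cvtColor(F['frame'],cv2.COLOR_RGB2HSV).astype(int)
    roi=(abs(P[...,0]-.5)<.16)&(abs(P[...,1])<.3)
    g,mg=cen(roi&(z>.236)&(z<.31)&(hsv[...,1]>70)); G[nm]=(F,g)
    h,mh=cen(roi&(z>.21)&(z<.25)&(hsv[...,2]<70)&(hsv[...,1]<120)); H[nm]=(F,h)
    print(nm,'grip px',g,mg.sum(),'hub px',h,mh.sum())
    # plane-cast: grip bbox mid at z=.268, hub at ~.235
    print(' grip@.268',plane(F,*g,.268).round(4),' hub@.235',plane(F,*h,.235).round(4), 'gripmask z',np.nanmin(P[mg][:,2]),np.nanmax(P[mg][:,2]),'hub z',np.nanpercentile(P[mh][:,2],[5,50,95]).round(3))
    _,mt=cen(roi&(abs(z-.219)<.005)&(hsv[...,1]<90)); p=P[mt][:,:2].astype(np.float32)*1000
    r=cv2.minAreaRect(p); print(' head',r)
    _,mb=cen(roi&(abs(z-.014)<.005)&(hsv[...,1]<90)); r=cv2.minAreaRect(P[mb][:,:2].astype(np.float32)*1000); print(' base',r)
    a=np.radians(16); ex=np.array([np.cos(a),np.sin(a)]); ey=np.array([-ex[1],ex[0]])
    ax=plane(F,*h,.235)[:2]; L=(P[...,:2]-ax); lx=L@ex; ly=L@ey
    m=(abs(lx)<.05)&(ly>.02)&(ly<.25)&(z>.055)&(z<.106)&(hsv[...,1]<90)
    q=np.c_[lx[m],ly[m],z[m]]
    if len(q): print(' plate',len(q),np.percentile(q,[2,50,98],axis=0).round(4).tolist())
    m=(hsv[...,0]>45)&(hsv[...,0]<95)&(hsv[...,1]>90)&(abs(lx)<.06)&(abs(ly)<.2)&(z>.09)&(z<.14)
    q=np.c_[lx[m],ly[m],z[m]]; print(' lid',len(q),np.percentile(q,[1,50,99],axis=0).round(4).tolist())
print('grip',tri(G['scene'],G['side']),'hub',tri(H['scene'],H['side']))
E
python3 m2.py | grep -v med
```

```text
((521.4944458007812, 5.34442138671875), (227.72885131835938, 759.8099365234375), 16.816370010375977) [[303.0, 336.0], [522.0, -391.0], [740.0, -325.0], [521.0, 402.0]]
((555.0679931640625, -4.2636260986328125), (149.9993133544922, 69.18382263183594), 17.357969284057617) [[473.0, 6.0], [494.0, -60.0], [637.0, -15.0], [616.0, 51.0]]
((509.9751892089844, 67.75993347167969), (210.74588012695312, 608.6715087890625), 14.994556427001953) [[329.0, 334.0], [487.0, -253.0], [691.0, -199.0], [533.0, 389.0]]
((548.6530151367188, -6.3826141357421875), (150.18653869628906, 68.76136016845703), 14.179393768310547) [[467.0, 9.0], [484.0, -58.0], [630.0, -21.0], [613.0, 45.0]]
scene grip px [271.22147651 151.93288591] 149 hub px [262.         175.42222222] 90
 grip@.268 [ 0.4521 -0.017   0.268 ]  hub@.235 [ 0.5122 -0.018   0.235 ] gripmask z 0.24545568712499555 0.2992461976843265 hub z [0.226 0.238 0.242]
 head ((555.0679931640625, -4.2636260986328125), (149.9993133544922, 69.18382263183594), 17.357969284057617)
 base ((558.557373046875, 143.10964965820312), (79.38558959960938, 209.3534393310547), 18.
[... 237 characters left out ...]
190 hub px [234.97986577 182.30201342] 149
 grip@.268 [ 0.4512 -0.0157  0.268 ]  hub@.235 [ 0.489 -0.025  0.235] gripmask z 0.24155513269529327 0.29742234484288776 hub z [0.221 0.238 0.243]
 head ((548.2493286132812, -7.442901611328125), (149.9449920654297, 67.79570770263672), 15.73896598815918)
 base ((517.91259765625, 60.44329833984375), (190.580810546875, 342.3318786621094), 16.82633399963379)
 plate 193 [[-0.0176, 0.0392, 0.0573], [0.0148, 0.1772, 0.0816], [0.0449, 0.1851, 0.1019]]
 lid 494 [[-0.0263, 0.032, 0.0912], [0.0022, 0.065, 0.1205], [0.0514, 0.1122, 0.1238]]
grip (array([ 0.4515, -0.0166,  0.2681]), np.float64(0.0014)) hub (array([ 0.4996, -0.0172,  0.2252]), np.float64(0.0136))
```

```bash
python3 -m handwheel '{"deltas": [[-1,0,0,0,-1],[-1,0,0,0,-1],[-1,0,0,0,-1],[-1,0,0,0,-0.12],[-1,0,0,0,0]]}' 40
cat > g.py <<'E'
from h import *
AX=np.array([.507,-.021]); YAW=np.radians(16.8)
ex=np.array([np.cos(YAW),np.sin(YAW)]); ey=np.array([-ex[1],ex[0]])
def w(px,py): return AX+px*ex+py*ey
def rel(xy,z):
    s=status.get_state(); A=rot(s['orientation']); d=np.array([*xy,z])-s['tcp_pos']
    return (A.T@d/.04).round(3)
def stat():
    s=status.get_state(); A=rot(s['orientation']); p=s['tcp_pos']; l=p[:2]-AX
    print('t',round(s['clock'],2),'tcp',p.round(4),'press',(l@ex).round(4),(l@ey).round(4),'xang',np.degrees(np.arctan2(A[1,0],A[0,0])).round(2),'zax',A[:,2].round(3),'F press',(s['wrist_force'][:2]@ex).round(2),(s['wrist_force'][:2]@ey).round(2),s['wrist_force'][2].round(2),'gap',round(s['finger_gap'],4),'gf',round(s['grip_force'],1))
E
python3 - <<'E'
from g import *
from m import load
stat(); print('to above',rel(w(0,.24),.303)); S=load('scene')
for n,u,v,z in [('cond base',390,268,0),('brush',378,214,0.01),('brush l',354,198,.01),('brush r',404,228,.01),('jar',375,310,0)]:
    x=plane(S,u,v,z)[:2]; print(n,x.round(3),((x-AX)@ex).round(3),((x-AX)@ey).round(3))
E
```

```text
clock: 0.78
tcp_pos: [0.1433, 0.5568, 0.3037]
orientation: [-0.0, -0.145, 0.989, -0.0]
wrist_force: [-0.2, -0.2, -0.1]
finger_gap: 0.0001
grip_force: 0.0
scene base 3073 px 288.0 231.0 med [0.5422 0.1233 0.0137] lo [ 0.332 -0.35   0.008] hi [0.664 0.349 0.02 ]
((521.4944458007812, 5.34442138671875), (227.72885131835938, 759.8099365234375), 16.816370010375977) [[303.0, 336.0], [522.0, -391.0], [740.0, -325.0], [521.0, 402.0]]
scene head 921 px 260.0 197.0 med [5.712e-01 1.000e-04 2.183e-01] lo [ 0.476 -0.048  0.213] hi [0.633 0.048 0.225]
((555.0679931640625, -4.2636260986328125), (149.9993133544922, 69.18382263183594), 17.357969284057617) [[473.0, 6.0], [494.0, -60.0], [637.0, -15.0], [616.0, 51.0]]
scene grip 192 px 270.0 156.0 med [ 0.4641 -0.0144  0.2737] lo [ 0.444 -0.03   0.24 ] hi [ 0.524 -0.003  0.299]
scene griptop 73 px 271.0 148.0 med [ 0.4572 -0.0151  0.294 ] lo [ 0.444 -0.028  0.285] hi [ 0.468 -0.003  0.299]
scene green 660 px 283.0 209.0 med [0.4965 0.0549 0.1201] lo [ 0.446 -0.006  0.1  ] hi [0.742 0.096 0.134]
side base 1328 px 252.0 245.0 med [ 0.5384 -0.071   0.0141
[... 456 characters left out ...]
58.0], [630.0, -21.0], [613.0, 45.0]]
side grip 238 px 223.0 174.0 med [ 0.4495 -0.0261  0.2689] lo [ 0.438 -0.035  0.24 ] hi [ 0.516 -0.005  0.297]
side griptop 66 px 220.0 166.0 med [ 0.4483 -0.0237  0.2936] lo [ 0.439 -0.032  0.285] hi [ 0.464 -0.008  0.297]
side green 613 px 243.0 205.0 med [0.489  0.0225 0.1206] lo [ 0.44  -0.029  0.1  ] hi [0.709 0.094 0.135]
t 0.78 tcp [0.1433 0.5568 0.3037] press -0.1812 0.6583 xang -163.37 zax [-0. -0. -1.] F press -0.29 -0.17 -0.07 gap 0.0001 gf 0.0
to above [ -4.562 -10.443   0.02 ]
cond base [0.517 0.399] 0.131 0.399
brush [0.36  0.316] -0.043 0.365
brush l [0.334 0.23 ] -0.093 0.29
brush r [0.376 0.403] -0.003 0.444
jar [0.657 0.393] 0.263 0.353
```

```bash
sed -i 's/^from m import load/def load(n): return dict(np.load("pics\/"+n+"0.npz"))/' m2.py
python3 -m handwheel '{"deltas": [[-1,-0.4,-0.9,0,0],[-1,-0.4,-0.9,0,0],[-1,-0.4,-0.9,0,0],[-1,-0.4,-0.9,0,0],[-1,-0.4,-0.9,0,0],[-1,-0.4,-0.9,0,0],[-1,-0.4,-0.9,0,0],[-1,-0.4,-0.9,0,0],[-1,-0.4,-0.9,0,0],[-1,-0.4,-0.9,0,0],[-1,-0.4,-0.9,0,0],[-1,-0.16,-0.54,0,0],[-1,0,0,0.8,0],[-1,0,0,0.8,0],[-1,0,0,0.8,0],[-1,0,0,0.8,0],[-1,0,0,0.9,0],[-1,0,0,0,0],[-1,0,0,0,0]]}' 
python3 -c "
from g import *
stat(); print(rel(w(0,.199),.14), rel(w(0,.1235),.14))"
```

```text
clock: 3.15
tcp_pos: [0.439, 0.2099, 0.1409]
orientation: [0.0, -0.145, 0.989, 0.0]
wrist_force: [-0.4, 0.3, 0.1]
finger_gap: 0.0001
grip_force: 0.0
t 3.15 tcp [0.439  0.2099 0.1409] press 0.0016 0.2407 xang -163.27 zax [ 0.001  0.    -1.   ] F press -0.33 0.45 0.05 gap 0.0001 gf 0.0
[ 0.039 -1.042  0.024] [ 0.037 -2.929  0.023]
```

```bash
python3 -m handwheel '{"deltas": [[-1,0,-0.35,0,0],[-1,0,-0.35,0,0],[-1,0,-0.3,0,0],[-1,0,-0.25,0,0],[-1,0,-0.25,0,0],[-1,0,-0.25,0,0],[-1,0,-0.25,0,0],[-1,0,-0.25,0,0],[-1,0,-0.25,0,0],[-1,0,-0.15,0,0],[-1,0,0,0,0]]}' 
python3 -c "
from g import *
stat(); print(rel(w(0,.1235),.14))"
python3 -m handwheel '{"deltas": [[-1,0,-0.1,0,0],[-1,0,-0.1,0,0],[-1,0,0,0,0]]}'; python3 -c "
from g import *
stat(); c=cam('side','side1.png'); a=cv2.imread('pics/side1.png')[130:270,150:320]; cv2.imwrite('pics/s1c.png',cv2.resize(a,None,fx=3,fy=3))"
```

```text
clock: 4.53
tcp_pos: [0.4694, 0.1075, 0.1401]
orientation: [0.0, -0.145, 0.989, -0.0]
wrist_force: [-0.5, 1.4, -1.3]
finger_gap: -0.0004
grip_force: 0.0
t 4.53 tcp [0.4694 0.1075 0.1401] press 0.0011 0.1339 xang -163.29 zax [ 0.001 -0.001 -1.   ] F press -0.08 1.46 -1.29 gap -0.0004 gf 0.0
[ 0.027 -0.26   0.002]
clock: 4.9
tcp_pos: [0.4713, 0.1006, 0.1399]
orientation: [0.0, -0.146, 0.989, 0.0]
wrist_force: [0.1, 3.2, 2.4]
finger_gap: 0.0003
grip_force: 1.5
t 4.9 tcp [0.4713 0.1006 0.1399] press 0.001 0.1267 xang -163.23 zax [-0.  0. -1.] F press 1.08 3.07 2.39 gap 0.0003 gf 1.5
```

View pics/s1c.png

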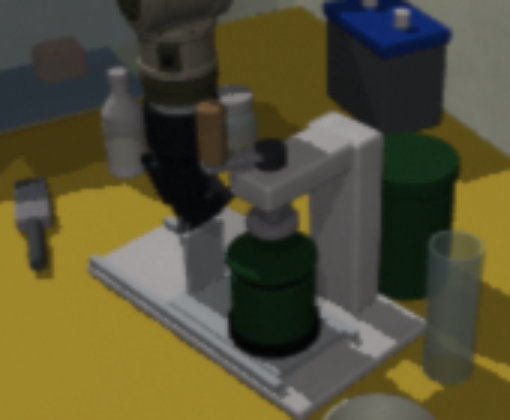

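The carriage is almost in: the canister stands under the foot (crop ≈(272,250)) and the fingers are on the plate (≈(205,215)). I'll push on in small steps until the force rises at the stop.

```bash
for i in 1 2 3; do python3 -m handwheel '{"deltas": [[-1,0,-0.06,0,0],[-1,0,0,0,0]]}' >/dev/null; python3 -c "
from g import *
stat()"; done
```

```text
t 5.2 tcp [0.472  0.0985 0.1399] press 0.001 0.1245 xang -163.21 zax [ 0.     0.001 -1.   ] F press -0.12 4.22 3.31 gap -0.0001 gf 2.4
t 5.45 tcp [0.472  0.0981 0.14  ] press 0.0009 0.1241 xang -163.12 zax [-0.001  0.006 -1.   ] F press 1.52 14.37 4.74 gap -0.0001 gf 7.0
t 5.7 tcp [0.4721 0.0977 0.1401] press 0.0009 0.1237 xang -163.02 zax [-0.002  0.011 -1.   ] F press 0.64 22.23 7.45 gap -0.0002 gf 11.5
```

```bash
python3 -m handwheel '{"deltas": [[-1,0,0.5,0,0],[-1,0,0.8,0,0],[-1,0,0.2,-0.9,0],[0,0,0,-1,0],[1,0,0,-1,0],[1,0,0,-1,0],[1,0,0,-1,0],[1,0,0,-1,0],[1,0,0,-1,0],[1,0,0,0,0],[1,0,0,0,0]]}' >/dev/null; python3 -c "
from g import *
stat(); print(rel([.4515,-.0166],.42))
c=cam('wrist','w1.png'); 
S=cam('scene');P=cloud(S);z=P[...,2];hsv=cv2.cvtColor(S['frame'],cv2.COLOR_RGB2HSV).astype(int)
l=P[...,:2]-AX;lx=l@ex;ly=l@ey
m=(hsv[...,0]>45)&(hsv[...,0]<95)&(hsv[...,1]>90)&(abs(lx)<.06)&(abs(ly)<.1)&(z>.09)&(z<.14)
print('lid',np.percentile(np.c_[lx[m],ly[m],z[m]],[1,50,99],axis=0).round(3))
"
```

```text
t 7.08 tcp [0.4561 0.1507 0.415 ] press 0.0009 0.1791 xang -163.25 zax [-0.001 -0.001 -1.   ] F press 0.63 0.28 -0.22 gap 0.0853 gf 0.0
[ 1.316 -3.971 -0.121]
lid [[-0.025 -0.039  0.093]
 [ 0.005  0.036  0.121]
 [ 0.028  0.043  0.125]]
```

View pics/w1.png

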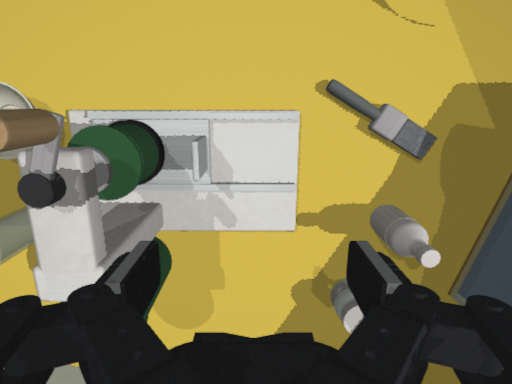

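Wrist view: the carriage is in (plate at (200,160)), the grip is at the left edge (25,130) and the hub at (42,190). I'll go above the grip and check axis and grip from there.

```bash
python3 -m handwheel '{"deltas": [[1,0.3,-0.9,0,0],[1,0.3,-0.9,0,0],[1,0.3,-0.9,0,0],[1,0.3,-0.9,0,0],[1,0.1,-0.37,0,0],[1,0,0,0,0],[1,0,0,0,0]]}' >/dev/null; python3 -c "
from g import *
stat(); print(rel([.4515,-.0166],.322))
c=cam('wrist','w2.png');P=cloud(c);z=P[...,2];hsv=cv2.cvtColor(c['frame'],cv2.COLOR_RGB2HSV).astype(int)
roi=(np.hypot(P[...,0]-AX[0],P[...,1]-AX[1])<.09)
for n,m in [('grip top',roi&(z>.288)&(z<.3)),('hub top',roi&(abs(z-.240)<.005)&(hsv[...,2]<80)&(hsv[...,1]<110))]:
  k=cv2.connectedComponentsWithStats(m.astype(np.uint8)); i=1+k[2][1:,4].argmax(); M=k[1]==i; p=P[M]
  print(n,k[3][i].round(),len(p),p.mean(0).round(4),p.min(0).round(3),p.max(0).round(3), cv2.minEnclosingCircle((p[:,:2]*1000).astype(np.float32)))
"
```

```text
t 8.05 tcp [ 0.4521 -0.0152  0.4156] press -0.0509 0.0214 xang -163.19 zax [-0.001  0.001 -1.   ] F press -0.04 0.3 0.01 gap 0.0852 gf 0.0
[ 0.023 -0.03   2.339]
grip top [250. 211.] 1183 [ 0.4504 -0.0184  0.2936] [ 0.439 -0.031  0.288] [ 0.464 -0.005  0.296] ((451.4629821777344, -18.247371673583984), 12.86549186706543)
hub top [230. 247.] 789 [ 0.5052 -0.0204  0.2389] [ 0.492 -0.034  0.235] [ 0.52  -0.006  0.241] ((505.3023986816406, -20.48027801513672), 14.53189754486084)
```

View pics/w2.png

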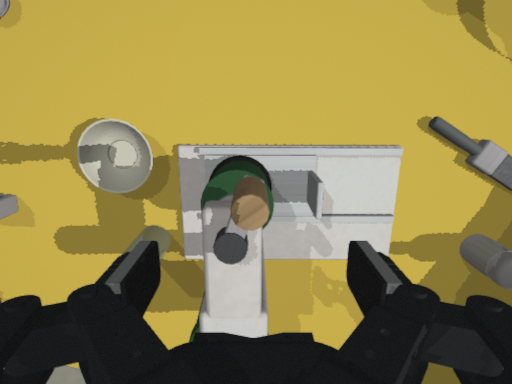

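Wrist view: grip top at (250,205) and hub at (230,247), both between the open fingers. Both measure to the expected heights (0.294, 0.239), 54 mm apart. Descend and grip.

```bash
sed -i 's/^AX=.*/AX=np.array([.5057,-.0208]); YAW=np.radians(16.8)/' g.py; python3 -m handwheel '{"deltas": [[1,0.02,-0.06,0.6,0],[1,0,0,0.6,0],[1,0,0,0.6,0],[1,0,0,0.5,0],[1,0,0,0,0],[-1,0,0,0,0],[-1,0,0,0,0],[-1,0,0,0,0],[-1,0,0,0,0],[-1,0,0,0,0],[-1,0,0,0,0]]}' 40; python3 -c "
from g import *
stat()
from math import *
s=status.get_state();l=s['tcp_pos'][:2]-AX;print('r',hypot(*l),'theta',degrees(atan2(l@ey,-l@ex)))
t=[20+15*i for i in range(0,60)]
for a,b in zip(t,t[1:25]): print(a,round(55/40*(cos(radians(b))-cos(radians(a))),2),round(55/40*(sin(radians(b))-sin(radians(a))),2))
"
```

```text
clock: 9.48
tcp_pos: [0.4522, -0.0185, 0.3246]
orientation: [0.001, -0.146, 0.989, -0.0]
wrist_force: [-1.9, 1.1, 5.3]
finger_gap: 0.0252
grip_force: 39.3
t 9.47 tcp [ 0.4522 -0.0185  0.3246] press -0.0505 0.0177 xang -163.23 zax [ 0.001  0.    -1.   ] F press -1.53 1.62 5.25 gap 0.0252 gf 39.3
r 0.053554837397585965 theta 19.310382015431045
20 -0.17 0.32
35 -0.24 0.26
50 -0.3 0.19
65 -0.34 0.11
80 -0.36 0.02
95 -0.35 -0.08
110 -0.32 -0.17
125 -0.26 -0.24
140 -0.19 -0.3
155 -0.11 -0.34
170 -0.02 -0.36
185 0.08 -0.35
200 0.17 -0.32
215 0.24 -0.26
230 0.3 -0.19
245 0.34 -0.11
260 0.36 -0.02
275 0.35 0.08
290 0.32 0.17
305 0.26 0.24
320 0.19 0.3
335 0.11 0.34
350 0.02 0.36
365 -0.08 0.35
```

```bash
cat >> g.py <<'E'
def crank():
    s=status.get_state();l=s['tcp_pos'][:2]-AX;th=np.arctan2(l@ey,-l@ex); F=s['wrist_force'][:2]
    t=np.array([-np.sin(th),np.cos(th)]); r=np.array([np.cos(th),np.sin(th)])  # tool frame
    Ft=np.array([-F@ex,F@ey])
    print('t',round(s['clock'],2),'theta',np.degrees(th).round(1),'r',(np.hypot(*l)*1e3).round(1),'z',s['tcp_pos'][2].round(4),'resist',(-Ft@t).round(2),'radial',(Ft@r).round(2),'Fz',s['wrist_force'][2].round(1),'gap',round(s['finger_gap'],4))
E
python3 -m handwheel '{"deltas": [[-1,-0.17,0.32,0,0],[-1,-0.24,0.26,0,0],[-1,-0.30,0.19,0,0],[-1,-0.34,0.11,0,0]]}' >/dev/null; python3 -c "
from g import *
crank()"
python3 -m handwheel '{"deltas": [[-1,-0.36,0.02,0,0],[-1,-0.35,-0.08,0,0],[-1,-0.32,-0.17,0,0],[-1,-0.26,-0.24,0,0]]}' >/dev/null; python3 -c "
from g import *
crank()"
python3 -m handwheel '{"deltas": [[-1,-0.19,-0.3,0,0],[-1,-0.11,-0.34,0,0],[-1,-0.02,-0.36,0,0],[-1,0.08,-0.35,0,0]]}' >/dev/null; python3 -c "
from g import *
crank()"
```

```text
t 9.97 theta 80.1 r 55.4 z 0.3246 resist 2.94 radial 5.0 Fz 7.8 gap 0.0251
t 10.47 theta 141.4 r 56.8 z 0.3247 resist 2.86 radial 2.97 Fz 4.6 gap 0.0247
t 10.97 theta -159.0 r 56.5 z 0.3246 resist 2.58 radial -4.21 Fz 7.7 gap 0.0248
```

```bash

python3 -m handwheel '{"deltas": [[-1,0.17,-0.32,0,0],[-1,0.24,-0.26,0,0],[-1,0.3,-0.19,0,0],[-1,0.34,-0.11,0,0],[-1,0.36,-0.02,0,0],[-1,0.35,0.08,0,0]]}' >/dev/null; python3 -c "
from g import *
crank()"
python3 -m handwheel '{"deltas": [[-1,0.32,0.17,0,0],[-1,0.26,0.24,0,0],[-1,0.19,0.3,0,0],[-1,0.11,0.34,0,0],[-1,0.02,0.36,0,0]]}' >/dev/null; python3 -c "
from g import *
crank()"
python3 -m handwheel '{"deltas": [[-1,-0.08,0.35,0,0],[-1,-0.17,0.32,0,0],[-1,-0.24,0.26,0,0],[-1,-0.30,0.19,0,0]]}' >/dev/null; python3 -c "
from g import *
crank()"
```

```text
t 11.72 theta -71.2 r 54.0 z 0.3246 resist 2.7 radial -13.29 Fz 6.2 gap 0.0251
t 12.35 theta 3.6 r 53.4 z 0.3247 resist 2.56 radial -4.92 Fz 2.9 gap 0.0249
t 12.85 theta 64.8 r 55.0 z 0.3246 resist 1.87 radial 3.1 Fz 10.3 gap 0.0255
```

```bash
sed -i 's/^AX=.*/AX=np.array([.5072,-.0200]); YAW=np.radians(16.8)/' g.py
python3 -m handwheel '{"deltas": [[-1,-0.34,0.14,0,0],[-1,0,0,0,0]]}' >/dev/null; python3 -c "
from g import *
crank()"
python3 -m handwheel '{"deltas": [[-1,-0.36,0.02,0,0],[-1,0,0,0,0]]}' >/dev/null; python3 -c "
from g import *
crank()"
python3 -m handwheel '{"deltas": [[-1,-0.35,-0.08,0,0],[-1,0,0,0,0]]}' >/dev/null; python3 -c "
from g import *
crank()"
```

```text
t 13.1 theta 80.1 r 55.6 z 0.3246 resist -1.66 radial 1.91 Fz 8.4 gap 0.0251
t 13.35 theta 95.0 r 55.7 z 0.3246 resist -1.44 radial 2.39 Fz 7.6 gap 0.025
t 13.6 theta 110.0 r 55.6 z 0.3246 resist -0.93 radial 3.58 Fz 7.2 gap 0.025
```

```bash

python3 -m handwheel '{"deltas": [[-1,-0.111,-0.046,0,0],[-1,-0.106,-0.055,0,0]]}' >/dev/null; python3 -c "
from g import *
crank()"
python3 -m handwheel '{"deltas": [[-1,-0.101,-0.064,0,0],[-1,-0.095,-0.073,0,0]]}' >/dev/null; python3 -c "
from g import *
crank()"
python3 -m handwheel '{"deltas": [[-1,-0.088,-0.081,0,0],[-1,-0.081,-0.088,0,0]]}' >/dev/null; python3 -c "
from g import *
crank()"
python3 -m handwheel '{"deltas": [[-1,-0.073,-0.095,0,0],[-1,-0.064,-0.101,0,0]]}' >/dev/null; python3 -c "
from g import *
crank()"
```

```text
t 13.85 theta 118.6 r 55.6 z 0.3246 resist 2.2 radial 4.31 Fz 8.3 gap 0.0252
t 14.1 theta 128.7 r 55.5 z 0.3246 resist 0.4 radial 4.3 Fz 8.3 gap 0.0249
t 14.35 theta 138.1 r 55.4 z 0.3246 resist 7.12 radial 4.38 Fz 10.2 gap 0.025
t 14.6 theta 147.1 r 55.3 z 0.3246 resist 8.82 radial 5.44 Fz 9.8 gap 0.025
```

```bash

python3 -m handwheel '{"deltas": [[-1,-0.055,-0.106,0,0],[-1,-0.046,-0.111,0,0]]}' >/dev/null; python3 -c "
from g import *
crank()"
python3 -m handwheel '{"deltas": [[-1,-0.036,-0.114,0,0],[-1,-0.026,-0.117,0,0]]}' >/dev/null; python3 -c "
from g import *
crank()"
python3 -m handwheel '{"deltas": [[-1,-0.016,-0.119,0,0],[-1,-0.005,-0.12,0,0]]}' >/dev/null; python3 -c "
from g import *
crank()"
python3 -m handwheel '{"deltas": [[-1,0.005,-0.12,0,0],[-1,0.016,-0.119,0,0]]}' >/dev/null; python3 -c "
from g import *
crank()"
```

```text
t 14.85 theta 157.2 r 55.2 z 0.3246 resist 7.78 radial 5.55 Fz 8.5 gap 0.025
t 15.1 theta 167.4 r 55.1 z 0.3246 resist 7.26 radial 5.45 Fz 9.2 gap 0.0254
t 15.35 theta 177.7 r 55.0 z 0.3246 resist 7.58 radial 5.46 Fz 7.3 gap 0.025
t 15.6 theta -172.1 r 54.9 z 0.3246 resist 7.97 radial 5.27 Fz 6.9 gap 0.0251
```

```bash
cat > chk.py <<'E'
import io,contextlib,sys,re
from g import *
b=io.StringIO()
with contextlib.redirect_stdout(b): crank()
print(b.getvalue().strip()); sys.exit(float(re.search(r'resist (\S+)',b.getvalue())[1])>float(sys.argv[1]))
E
H="python3 -m handwheel"; C="python3 chk.py 9.3"
$H '{"deltas": [[-1,0.012,-0.059,0,0],[-1,0.014,-0.058,0,0]]}' >/dev/null; $C &&
$H '{"deltas": [[-1,0.017,-0.058,0,0],[-1,0.019,-0.057,0,0]]}' >/dev/null && $C &&
$H '{"deltas": [[-1,0.022,-0.056,0,0],[-1,0.024,-0.055,0,0]]}' >/dev/null && $C &&
$H '{"deltas": [[-1,0.026,-0.054,0,0],[-1,0.029,-0.053,0,0]]}' >/dev/null && $C &&
$H '{"deltas": [[-1,0.031,-0.051,0,0],[-1,0.033,-0.05,0,0]]}' >/dev/null && $C &&
$H '{"deltas": [[-1,0.035,-0.048,0,0],[-1,0.038,-0.047,0,0]]}' >/dev/null && $C
```

```text
t 15.85 theta -166.9 r 54.9 z 0.3246 resist 7.18 radial 4.14 Fz 6.8 gap 0.0249
t 16.1 theta -161.8 r 54.8 z 0.3246 resist 6.65 radial 3.65 Fz 6.9 gap 0.0249
t 16.35 theta -156.7 r 54.8 z 0.3246 resist 7.24 radial 3.0 Fz 6.1 gap 0.0255
t 16.6 theta -151.6 r 54.7 z 0.3246 resist 7.87 radial 2.56 Fz 6.7 gap 0.0256
t 16.85 theta -146.5 r 54.7 z 0.3246 resist 8.15 radial 2.24 Fz 6.6 gap 0.0252
t 17.1 theta -141.4 r 54.6 z 0.3246 resist 8.26 radial 1.71 Fz 5.2 gap 0.025
```

```bash
H="python3 -m handwheel"; C="python3 chk.py 9.3"
$H '{"deltas": [[-1,0.04,-0.045,0,0],[-1,0.042,-0.043,0,0]]}' >/dev/null; $C &&
$H '{"deltas": [[-1,0.043,-0.042,0,0],[-1,0.045,-0.04,0,0]]}' >/dev/null && $C &&
$H '{"deltas": [[-1,0.047,-0.038,0,0],[-1,0.048,-0.036,0,0]]}' >/dev/null && $C &&
$H '{"deltas": [[-1,0.05,-0.033,0,0],[-1,0.051,-0.031,0,0]]}' >/dev/null && $C &&
$H '{"deltas": [[-1,0.053,-0.029,0,0],[-1,0.054,-0.027,0,0]]}' >/dev/null && $C &&
$H '{"deltas": [[-1,0.055,-0.024,0,0],[-1,0.056,-0.022,0,0]]}' >/dev/null && $C
```

```text
t 17.35 theta -136.3 r 54.6 z 0.3246 resist 8.05 radial 1.72 Fz 5.7 gap 0.025
t 17.6 theta -131.2 r 54.6 z 0.3246 resist 7.54 radial 0.85 Fz 5.9 gap 0.0252
t 17.85 theta -126.2 r 54.5 z 0.3246 resist 8.14 radial -0.07 Fz 6.1 gap 0.0246
t 18.1 theta -121.1 r 54.5 z 0.3246 resist 7.93 radial 0.15 Fz 5.3 gap 0.0253
t 18.35 theta -116.0 r 54.4 z 0.3246 resist 7.58 radial -0.98 Fz 4.6 gap 0.0252
t 18.6 theta -111.0 r 54.4 z 0.3246 resist 8.26 radial -0.05 Fz 5.9 gap 0.0248
```

```bash
H="python3 -m handwheel"; C="python3 chk.py 9.3"
$H '{"deltas": [[-1,0.057,-0.019,0,0],[-1,0.058,-0.017,0,0]]}' >/dev/null; $C &&
$H '{"deltas": [[-1,0.058,-0.014,0,0],[-1,0.059,-0.012,0,0]]}' >/dev/null && $C &&
$H '{"deltas": [[-1,0.059,-0.009,0,0],[-1,0.06,-0.006,0,0]]}' >/dev/null && $C &&
$H '{"deltas": [[-1,0.06,-0.004,0,0],[-1,0.06,-0.001,0,0]]}' >/dev/null && $C &&
$H '{"deltas": [[-1,0.06,0.001,0,0],[-1,0.06,0.004,0,0]]}' >/dev/null && $C &&
$H '{"deltas": [[-1,0.06,0.007,0,0],[-1,0.059,0.009,0,0]]}' >/dev/null && $C
```

```text
t 18.85 theta -106.0 r 54.4 z 0.3246 resist 7.61 radial -1.36 Fz 5.0 gap 0.0248
t 19.1 theta -100.9 r 54.4 z 0.3246 resist 7.36 radial -1.9 Fz 6.5 gap 0.0249
t 19.35 theta -95.9 r 54.4 z 0.3246 resist 7.9 radial -2.37 Fz 5.8 gap 0.0249
t 19.6 theta -90.9 r 54.4 z 0.3247 resist 6.98 radial -2.33 Fz 4.1 gap 0.0252
t 19.85 theta -85.9 r 54.4 z 0.3246 resist 7.15 radial -3.1 Fz 4.3 gap 0.0251
t 20.1 theta -80.9 r 54.4 z 0.3246 resist 8.25 radial -3.25 Fz 4.9 gap 0.0251
```

```bash
H="python3 -m handwheel"; C="python3 chk.py 9.2"
$H '{"deltas": [[-1,0.059,0.012,0,0],[-1,0.058,0.014,0,0]]}' >/dev/null; $C &&
$H '{"deltas": [[-1,0.058,0.017,0,0],[-1,0.057,0.019,0,0]]}' >/dev/null && $C &&
$H '{"deltas": [[-1,0.056,0.022,0,0],[-1,0.055,0.024,0,0]]}' >/dev/null && $C
```

```text
t 20.35 theta -76.0 r 54.4 z 0.3246 resist 8.84 radial -4.52 Fz 2.9 gap 0.025
t 20.6 theta -71.6 r 54.4 z 0.3246 resist 10.33 radial -4.44 Fz 2.1 gap 0.025
```

```bash
python3 -m handwheel '{"deltas": [[-1,0.033,0.013,0,0]]}' >/dev/null; python3 chk.py 9
```

```text
t 20.73 theta -70.4 r 54.4 z 0.3247 resist 12.03 radial -4.2 Fz 2.0 gap 0.0255
```

```bash
python3 -m handwheel '{"deltas": [[-1,0,0,0,0]]}' >/dev/null; python3 chk.py 9;python3 -m handwheel '{"deltas": [[-1,0,0,0,0],[-1,0,0,0,0]]}' >/dev/null; python3 chk.py 9
python3 -c "
from math import *
for a in range(290,-60,-15): print(a,a-15,round(1.375*(cos(radians(a-15))-cos(radians(a))),2),round(1.375*(sin(radians(a-15))-sin(radians(a))),2))"
```

```text
t 20.85 theta -70.3 r 54.4 z 0.3247 resist 11.24 radial -4.06 Fz 3.3 gap 0.0256
t 21.1 theta -70.3 r 54.4 z 0.3246 resist 9.99 radial -4.17 Fz 3.6 gap 0.025
290 275 -0.35 -0.08
275 260 -0.36 0.02
260 245 -0.34 0.11
245 230 -0.3 0.19
230 215 -0.24 0.26
215 200 -0.17 0.32
200 185 -0.08 0.35
185 170 0.02 0.36
170 155 0.11 0.34
155 140 0.19 0.3
140 125 0.26 0.24
125 110 0.32 0.17
110 95 0.35 0.08
95 80 0.36 -0.02
80 65 0.34 -0.11
65 50 0.3 -0.19
50 35 0.24 -0.26
35 20 0.17 -0.32
20 5 0.08 -0.35
5 -10 -0.02 -0.36
-10 -25 -0.11 -0.34
-25 -40 -0.19 -0.3
-40 -55 -0.26 -0.24
-55 -70 -0.32 -0.17
```

The force rose about 4 N above sliding and the crank angle held steady: the lid is home at roughly 145 N. Now wind back 270° (18 mm).

```bash
python3 -m handwheel '{"deltas": [[-1,-0.35,-0.08,0,0],[-1,-0.36,0.02,0,0],[-1,-0.34,0.11,0,0],[-1,-0.3,0.19,0,0],[-1,-0.24,0.26,0,0],[-1,-0.17,0.32,0,0],[-1,-0.08,0.35,0,0],[-1,0.02,0.36,0,0],[-1,0.11,0.34,0,0]]}' >/dev/null; python3 chk.py 9;python3 -m handwheel '{"deltas": [[-1,0.19,0.3,0,0],[-1,0.26,0.24,0,0],[-1,0.32,0.17,0,0],[-1,0.35,0.08,0,0],[-1,0.36,-0.02,0,0],[-1,0.34,-0.11,0,0],[-1,0.3,-0.19,0,0],[-1,0.24,-0.26,0,0],[-1,0.17,-0.32,0,0],[-1,0,0,0,0],[-1,0,0,0,0]]}' >/dev/null; python3 chk.py 9
python3 -m handwheel '{"deltas": [[1,0,0,0,0],[1,0,0,0,0],[1,0,0,0,0],[1,0,0,0,0],[1,0,0,0,0],[1,0,0,-0.4,0],[1,0,0,-0.8,0],[1,0,0,-0.9,0],[1,0,0,-0.5,0],[1,0.8,0,0,0],[1,0.8,0,0,0],[1,0.8,0,0,0],[1,0,0,0,0],[1,0,0,0,0]]}'; python3 -c "
from g import *
cam('side','s2.png'); a=cv2.imread('pics/s2.png')[130:270,150:320]; cv2.imwrite('pics/s2c.png',cv2.resize(a,None,fx=3,fy=3))
S=cam('scene');P=cloud(S);z=P[...,2];hsv=cv2.cvtColor(S['frame'],cv2.COLOR_RGB2HSV).astype(int)
l=P[...,:2]-AX;lx=l@ex;ly=l@ey
m=(hsv[...,0]>45)&(hsv[...,0]<95)&(hsv[...,1]>90)&(abs(lx)<.06)&(abs(ly)<.1)&(z>.09)&(z<.14)
print('lid',np.percentile(np.c_[lx[m],ly[m],z[m]],[1,50,99],axis=0).round(3))"
```

```text
t 22.23 theta 154.7 r 55.2 z 0.3246 resist -2.86 radial 6.06 Fz 5.1 gap 0.0251
t 23.6 theta 18.8 r 55.4 z 0.3246 resist 1.65 radial -5.84 Fz 5.3 gap 0.025
clock: 25.35
tcp_pos: [0.3586, -0.0452, 0.4281]
orientation: [0.001, -0.146, 0.989, -0.0]
wrist_force: [-0.2, -0.2, 0.3]
finger_gap: 0.0854
grip_force: 0.0
lid [[-0.025 -0.04   0.105]
 [ 0.003  0.035  0.111]
 [ 0.03   0.043  0.117]]
```

View pics/s2c.png

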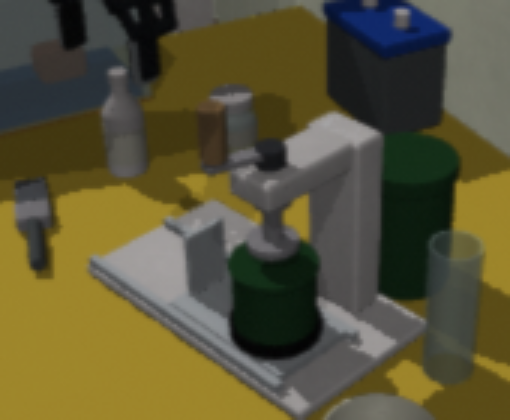

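The lid has gone down 10 mm (top at 0.111), the foot (crop ≈(270,242)) has been raised 18 mm, the carriage is in, the bystanders haven't moved, and the gripper is clear.

```bash
python3 -c "
from workcell import hand_in
print(hand_in())"
```

```text
the job is handed in; nothing more can be done
None
```

I handed the job in at about 25 s of the 72 s; no verdict came back. The carriage is in against its stop, the lid is pressed home at roughly 145 N (estimated from the crank force), the foot is wound back 18 mm, and the gripper is clear of everything.

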